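# Release the eccentric lock and push the contact bar home in the strip jig

## Robot

A 6-joint arm with a two-finger parallel gripper is mounted at the origin on the work surface. World frame = base frame: x ahead of the robot, y to its left, z up, the work surface at z = 0. Lengths are in m, angles in rad, forces in N, time in s.
With the tool pointing down it reaches from about 0.35 to 0.775 m from the base axis. Payload 5.5 kg.
Tool frame: the origin (TCP) lies at the very end of the fingers, on their centre line; the grasp point (between the pads) lies 19 mm behind it; z points along the fingers, y is the line along which they close (so a half turn about z gives the same grasp; the last joint's range is limited). The gripper opens to 85 mm and grips with 20 to 120 N. Pads are 22 mm wide; open, the fingers measure 114 mm over their backs; the gripper's body (76 mm by 85 mm) begins 54 mm behind the grasp point. The pads swing forward as they close: fully open they stand 13 mm farther back than shut.
Start: joints at [-1.283, 0.313, 0.046, 1.304, 0, 1.431], TCP at [0.239, -0.523, 0.231] pointing down, gripper open.
Joint ranges: [-2.76, 2.76], [-0.86, 1.69], [-1.03, 1.26], [-2.2, 2.34], [-1.47, 1.5], [-3.14, 3.14]. Speed limits (rad/s): [2.57, 2.57, 3.14, 3.14, 3.14, 3.14].

## Interface

Orientations are given as a unit quaternion [w, x, y, z].
In Python, from workcell import env, read_camera, get_calibration gives the robot as it stands.
- The arm moves only by the tool jog_arm, never from a script. Its argument "motion" is one flat list of numbers, 7 for each row, row after row: the shift along the tool's x, y, z as a fraction of full scale, then the turn, a rotation vector about the tool's x, y, z as a fraction of full scale, then the opening, from 0 (shut) to 1 (fully open). In form: [x, y, z, wx, wy, wz, grip, x, y, z, wx, wy, wz, grip, ...]. A call has 1 to 12 rows; each row is the pose to reach, as a shift and turn from the pose commanded when the call began, along the tool's axes at that moment; what a row does not reach only later rows make up. Full scale, the value 1, is 0.2 m for a shift and 90 degrees for a turn. A row lasts 1/8 s, in which the tool goes at most 62.5 mm and 10.7 degrees, less where a joint would pass 70% of its speed; a pose out of reach is approached as far as the arm can. A call with a number of a shift or a turn outside -1 to 1 is refused whole. A call with a gripper value outside its range is refused whole. The fingers move at their own pace and stop on an object; "newtons" is the grip in N (left out, the last holds). Time passes only in rows, so rows that repeat a pose let the fingers close. It gives the time, the measured TCP pose, the force, the opening and the grip force at its end, in the units of the state.
- env.get_state(): the state, without advancing time (a new reading comes with each control period).
- read_camera(name): name is "scene" or "side" or "wrist"; returns the picture (480x640x3 uint8, red, green, blue); there is no depth.
- get_calibration(name): a dict with "fx", "fy", "cx", "cy" (pixels), "world_from_camera" (4x4, takes a point from camera to world coordinates). Camera axes: x right, y down, z forward; pixel columns grow to the right and rows downward; lengths in m; the calibration is good to about 2 mm. The wrist camera is an equidistant fisheye: a pixel r from the principal point sees the ray r / f radians off the axis. A picture is of the moment at which its call begins: read the wrist's pose just before it. get_calibration takes no time and is no camera call; for the wrist camera it gives the pose at the moment of the call.
- env.hand_in(): hands the job in; it is judged then, once.
The state is a dict: "clock": time; "joint_pos": joint angles; "qvel": joint speeds; "tau": joint torques, N m; "tcp_pos": TCP position; "orientation": TCP orientation; "wrist_force": force on the tool from outside, world axes, zero at the start; "ft_torque": the same for the moment, N m; "finger_gap": finger opening in m; "grip_force": force on a finger pad.
Only numpy, scipy, OpenCV 4.12 (cv2) and the standard library are available. Lean on these libraries where they do the work, as an engineer would, in place of code of your own. Each camera call takes 0.05 s, during which the arm holds its last target. There are 200 camera calls.

## Task

On the strip jig, push the cam's lever round until the cam's low point faces the follower arm of the slide; only then push the slide forward by its upright tab until the brass bar is home against the end stop. Do it all by pushing: leave the bar lying in its channel, leave the cam at its low point, and do not disturb the spool, nut, screwdriver and bracket lying about.

Things in the scene. Friction and masses are not known exactly. Their poses are not given: they have to be found in the camera images.
- jig: Dark steel jig plate, 280 x 230 x 10 mm, fixed on the bench. Origin on the bench under it; it spans x -140..+140, y -145..+85 mm. x axis = forward (away from the robot, towards the end stop), z up. A channel along x, centred at y +40 mm, 26 mm wide, between rails 8 mm high (x -130..+105 mm), holds slide and bar. The eccentric cam stands beside it, pivot at x 0, y -50 mm.
- pivot (a point): The cam's vertical pivot axis, 26 mm above the bench, fixed on the jig; axes as the jig's. The cam is a round steel disc 64 mm across, 12 to 26 mm above the bench, pivoted 14 mm off its centre: its rim is 18 mm from the pivot at the low point, 46 mm at the high. On it a flat lever, 14 mm wide, 26 to 34 mm above the bench, points from the pivot over the high side, 76 mm long.
- cam (a joint): Cam angle, rad, growing anticlockwise from above; range -2.2 to +0.7. 0: lever along jig +x, low point (on the -x side) squarely facing the follower arm. Starts -2.0 to -1.1 (lever out to jig -y, high side in the follower's way); push it anticlockwise; it can overshoot. Stiff: 0.25 N m (4 N at the pin), stays where left. Beyond 0.47 either way its rim stops the slide short of home.
- lever_pin (a point): Middle of the upright round steel pin on the cam lever, 68 mm from the pivot; 14 mm diameter, 34 to 64 mm above the bench. This point is 50 mm above the bench and turns with the cam; its x axis points outwards along the lever, its y axis is the way the pin moves as the cam angle grows.
- slide (a joint): Forward travel of the aluminium slide, m: 0 fully back, 0.045 end of guide; starts 0 to 0.012; about 0.042 with the bar pressed on the end stop. Friction 2 N, stays where left. Its body is 24 mm wide, 10 mm high, front end 90 mm ahead of the tab's rear face. Its follower arm, 14 mm thick, 19.5 to 27.5 mm above the bench, reaches sideways to jig y -65 mm; its front face meets the cam.
- push_tab (a point): Centre of the rear face (facing the robot) of the slide's upright push tab, 40 mm above the bench; the tab is 44 mm wide across the channel, 10 mm thick, 19.5 to 55.5 mm above the bench. Moves with the slide; its x axis points forward, the way to push.
- bar: Loose flat brass bar in the channel between slide and end stop, 90 mm along x, 24 mm wide, 8 mm thick, 0.16 kg, with a hexagonal brass boss 18 mm across and 12 mm high on top. Origin at the centre of its underside, on the plate 10 mm above the bench; x axis forward.
- bar_front (a point): Centre of the bar's front end face, mid-thickness.
- stop_face (a point): Centre line of the end stop's rear face at the height of the bar's mid-thickness (14 mm above the bench); fixed on the jig at x +102 mm, axes as the jig's. The stop is a steel block 46 mm wide, 20 mm long, 20 mm high on the plate, closing the channel.
- spool: Loose white solder spool standing on the bench left of the jig, 52 mm across, 50 mm high; origin at the centre of its foot. Leave alone.
- nut: Loose brass hex nut, 28 mm across, 16 mm high, lying on the jig plate's front right corner; origin at the centre of its underside. Leave alone.
- driver: Loose screwdriver with wooden handle on the bench beyond the spool, about 200 mm long, along the jig's x; origin under its middle. Leave alone.
- bracket: Loose steel angle bracket on the bench right of the jig, 70 x 35 mm, 35 mm high; origin at the centre of its underside. Leave alone.
Things that resemble listed ones, but are neither listed nor needed, are in the scene too. Of the things shaped like the bar, the brass one is meant.

How it is judged:
By the outcome, as a careful person would: the job done as asked, in the order asked, and still so for the second after the job is handed in, with the robot touching nothing.
It also fails if it takes over 51 s, if anything falls off the work surface, if the arm or the gripper's body presses on something with over 40 N, if the wrist force passes 120 N, or if a joint passes its speed limit or range.

## Working session

There is one attempt and no reset: what is moved stays moved. The work goes in short steps, Python scripts to look and compute and a tool call to move; the robot and the scene stay as the last step left them, time stands still between calls to the robot, and variables do not carry over. Pictures are saved under pics/ and viewed, at most 10 in all, crops included, and the job is handed in when it is done.

Besides the shell and the picture viewer there is one more tool, called after "Request:" as name(argument=value, ...) on one line, values as JSON. jog_arm: Moves the arm, as the interface text tells. Shift numbers are shares of 0.2 m and turn numbers shares of 90 degrees, none past 1 either way. Its arguments: {"type":"object","properties":{"motion":{"type":"array","items":{"type":"number"}},"newtons":{"type":"number"}},"required":["motion"]}

```bash
mkdir -p pics; ls; python3 - <<'E'
from workcell import env, read_camera, get_calibration
import cv2, numpy as np
for n in("scene","side"):
    im=read_camera(n); cv2.imwrite(f"pics/{n}0.png",im[:,:,::-1]); c=get_calibration(n)
    print(n,c["fx"],c["cx"],c["cy"],np.round(c["world_from_camera"],3).tolist())
s=env.get_state(); print(s["clock"],s["tcp_pos"],s["orientation"],s["finger_gap"])
E
```

```text
pics
scene 489.9941299722305 322.0169421131968 250.07275402892583 [[-0.727, 0.361, -0.584, 1.256], [0.687, 0.389, -0.614, 0.724], [0.005, -0.848, -0.531, 0.635], [0.0, 0.0, 0.0, 1.0]]
side 549.614628678345 329.55499678296354 238.7821765501645 [[0.907, -0.311, 0.285, 0.358], [-0.422, -0.643, 0.639, -0.571], [-0.016, -0.7, -0.714, 0.797], [0.0, 0.0, 0.0, 1.0]]
0.1 [ 0.23842606 -0.52270409  0.23048638] [-8.57261319e-04  9.77205358e-01  2.12294489e-01 -4.98500052e-05] 0.08587682479091846
```

View pics/scene0.png

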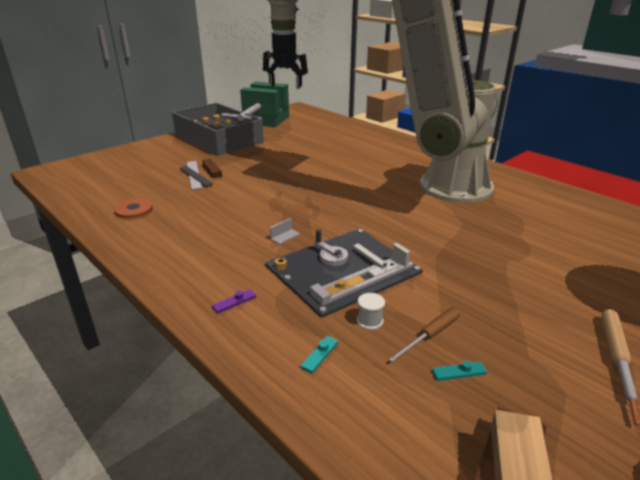

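View pics/side0.png

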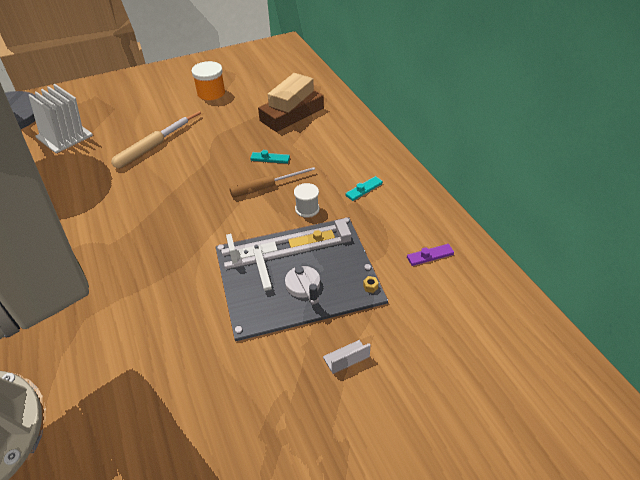

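The side view shows the jig plate with corners near (218,248), (348,220), (387,303) and (236,338). The cam is at (302,281), the lever pin at (314,293), the push tab at (232,250), and the brass bar in the channel at (312,239). The scene view agrees.

Bar-shaped candidates in the side view:
- brass, in the channel: (312,239)
- teal: (270,157)
- teal: (364,188)
- purple: (430,254)

By the description it is the brass one in the channel. I'll check it in a close crop.

```bash
cat > h.py <<'E'
import numpy as np, cv2
from workcell import env, read_camera, get_calibration
def cast(n,uv,z,c=None):
    c=c or get_calibration(n); T=np.array(c["world_from_camera"]); uv=np.atleast_2d(uv).astype(float)
    d=np.c_[(uv[:,0]-c["cx"])/c["fx"],(uv[:,1]-c["cy"])/c["fy"],np.ones(len(uv))]@T[:3,:3].T
    return T[:3,3]+d*((z-T[2,3])/d[:,2])[:,None]
def proj(n,P):
    c=get_calibration(n); T=np.array(c["world_from_camera"]); q=(np.atleast_2d(P)-T[:3,3])@T[:3,:3]
    return np.c_[c["fx"]*q[:,0]/q[:,2]+c["cx"],c["fy"]*q[:,1]/q[:,2]+c["cy"]]
E
python3 - <<'E'
from h import *
im=cv2.imread("pics/side0.png")
cv2.imwrite("pics/crop1.png",cv2.resize(im[205:350,205:400],None,fx=4,fy=4,interpolation=cv2.INTER_CUBIC))
P=cast("side",[(218,248),(348,220),(387,303),(236,338)],0.01)
print(P.round(4).tolist(),[round(float(np.linalg.norm(P[i]-P[(i+1)%4])),4) for i in range(4)])
E
```

```text
[[0.4624, 0.2065, 0.01], [0.7295, 0.1661, 0.01], [0.6968, -0.0579, 0.01], [0.4281, -0.0122, 0.01]] [0.2701, 0.2263, 0.2726, 0.2213]
```

View pics/crop1.png

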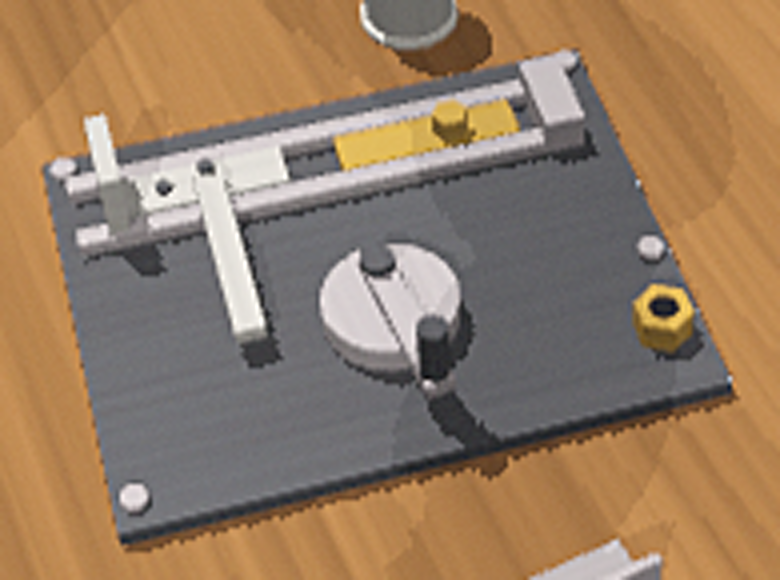

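The crop shows the brass bar in the channel at crop (430,135). The pivot boss is at (378,258), the pin top at (433,326), the slide tab's top edge at (97,120) and the follower arm tip at (250,330). The lever points to the front-right, so the cam has to turn anticlockwise towards forward.

```bash
cat >> h.py <<'E'
def jig(uvs):
    P=cast("side",uvs,0.01)[:,:2]; Q=np.array([[-.14,.085],[.14,.085],[.14,-.145],[-.14,-.145]])
    H=(Q-Q.mean(0)).T@(P-P.mean(0)); a=np.arctan2(H[0,1]-H[1,0],H[0,0]+H[1,1])
    R=np.array([[np.cos(a),-np.sin(a)],[np.sin(a),np.cos(a)]]); t=P.mean(0)-R@Q.mean(0)
    return a,R,t,P-(Q@R.T+t)
E
python3 - <<'E'
from h import *
C=lambda l:np.array(l)/4+205-np.array([.375,.375])
a,R,t,e=jig(C([(45,170),(577,50),(732,386),(120,533)]))
print("yaw",a,t,(e*1000).round(1).tolist())
W=lambda x,y:R@[x,y]+t
J=lambda uv,z:((cast("side",C([uv]),z)[0,:2]-t)@R).round(4)
for n,uv,z in [("boss",(378,255),.034),("pinTop",(433,324),.064),("tabTopL",(92,118),.0555),("stop rear left top",(521,65),.03),("nut",(664,308),.026),("armtip",(243,330),.0275),("bar fr R",(518,132),.018),("bar rear R",(343,168),.018),("bossbar",(450,107),.030)]: print(n,J(uv,z))
print("pivot",W(0,-.05)); 
E
```

```text
yaw -0.1485371929219022 [0.58449418 0.10919277] [[0.7, -3.4], [-0.6, 0.5], [-1.6, 0.3], [1.5, 2.6]]
boss [ 0.0014 -0.0425]
pinTop [ 0.0094 -0.114 ]
tabTopL [-0.1114  0.0639]
stop rear left top [0.1024 0.0632]
nut [ 0.1194 -0.1053]
armtip [-0.067  -0.0625]
bar fr R [0.0905 0.0297]
bar rear R [0.0016 0.0315]
bossbar [0.0601 0.045 ]
pivot [0.5770946  0.05974334]
```

```bash
cat >> h.py <<'E'
from scipy.spatial.transform import Rotation as Ro
YAW=-.1485; JT=np.array([.5845,.1092])
def W(x,y): return Ro.from_euler("z",YAW).as_matrix()[:2,:2]@[x,y]+JT
def down(yaw): return Ro.from_euler("z",yaw)*Ro.from_euler("x",np.pi)
def cur():
    s=env.get_state(); q=s["orientation"]; return s,np.array(s["tcp_pos"]),Ro.from_quat([q[1],q[2],q[3],q[0]])
def plan(pos,yaw,p=None,R=None):
    if p is None: _,p,R=cur()
    return np.r_[R.inv().apply(np.array(pos)-p)/.2,(R.inv()*down(yaw)).as_rotvec()/(np.pi/2)].round(3)
def push_pose(th,off,z,piv=(0,-.05),r=.068):
    # TCP 'off' m behind pin centre, tool +y along pin motion
    u=np.array([np.cos(th),np.sin(th)]); v=np.array([-u[1],u[0]]); j=np.array(piv)+r*u-off*v
    return np.r_[W(*j),z],th+np.pi/2+YAW+np.pi/2
E
python3 - <<'E'
from h import *
p,y=push_pose(-1.43,.045,.2); print(p,y,plan(p,y))
E
```

```text
[ 0.53157975 -0.00790103  0.2       ] 1.563092653589793 [ 2.402e+00 -1.734e+00  1.560e-01 -1.000e-03 -1.000e-03 -7.230e-01]
```

Request:
jog_arm(motion=[0.8,-0.58,0,0,0,0,0,0.8,-0.58,0,0,0,0,0,0.8,-0.58,0,0,0,0,0,0.8,-0.58,0,0,0,0,0,0.8,-0.58,0,0,0,0,0])

```text
clock: 0.72
tcp_pos: [0.3363, -0.351, 0.2313]
orientation: [0.0, 0.977, 0.213, -0.0]
wrist_force: [-0.2, -0.1, -1.0]
finger_gap: 0.0004
grip_force: 0.0
```

Request:
jog_arm(motion=[0.8,-0.58,0,0,0,0,0,0.8,-0.58,0,0,0,0,0,0.8,-0.58,0,0,0,0,0,0.8,-0.58,0,0,0,0,0,0.8,-0.58,0,0,0,0,0])

```text
clock: 1.35
tcp_pos: [0.4337, -0.1803, 0.2311]
orientation: [0.0, 0.977, 0.212, -0.0]
wrist_force: [-0.3, -0.6, 0.3]
finger_gap: -0.0003
grip_force: 0.0
```

Request:
jog_arm(motion=[0.8,-0.58,0.15,0,0,-0.72,0,0.8,-0.58,0.15,0,0,-0.72,0,0.8,-0.58,0.15,0,0,-0.72,0,0.8,-0.58,0.15,0,0,-0.72,0,0.8,-0.58,0.15,0,0,-0.72,0,0.8,-0.58,0.15,0,0,-0.72,0,0.8,-0.58,0.15,0,0,-0.72,0,0.8,-0.58,0.15,0,0,-0.72,0,0.8,-0.58,0.15,0,0,-0.72,0])

```text
clock: 2.48
tcp_pos: [0.531, -0.0082, 0.2013]
orientation: [0.0, 0.712, 0.702, -0.0]
wrist_force: [-0.4, 0.3, 0.5]
finger_gap: -0.0002
grip_force: 0.0
```

Now a look from close by with the wrist camera, with the expected points overlaid.

```bash
cat >> h.py <<'E'
def fproj(c,P):
    T=np.array(c["world_from_camera"]); q=(np.atleast_2d(P)-T[:3,3])@T[:3,:3]
    rho=np.hypot(q[:,0],q[:,1]); th=np.arctan2(rho,q[:,2]); return np.c_[c["cx"]+c["fx"]*th*q[:,0]/rho,c["cy"]+c["fy"]*th*q[:,1]/rho]
def fcast(c,uv,z):
    T=np.array(c["world_from_camera"]); uv=np.atleast_2d(uv).astype(float)
    a=np.c_[(uv[:,0]-c["cx"])/c["fx"],(uv[:,1]-c["cy"])/c["fy"]]; th=np.linalg.norm(a,axis=1)
    d=np.c_[a/th[:,None]*np.sin(th)[:,None],np.cos(th)]@T[:3,:3].T
    return T[:3,3]+d*((z-T[2,3])/d[:,2])[:,None]
E
python3 - <<'E'
from h import *
c=get_calibration("wrist"); im=read_camera("wrist")[:,:,::-1].copy()
print(c["fx"],np.round(c["world_from_camera"],3).tolist())
big=cv2.imwrite("pics/w0raw.png",im)
P=[np.r_[W(*j),z] for j,z in [((0,-.05),.034),((.0095,-.118),.064),((-.14,.085),.01),((.14,.085),.01),((.14,-.145),.01),((-.14,-.145),.01)]]
for u in fproj(c,P): print(u.round(0)); cv2.drawMarker(im,tuple(int(v) for v in u),(0,0,255),cv2.MARKER_CROSS,8,1)
cv2.imwrite("pics/w0.png",im)
E
```

```text
371.64829954431775 [[1.0, -0.015, -0.005, 0.531], [-0.016, -0.966, -0.259, 0.057], [-0.001, 0.259, -0.966, 0.345], [0.0, 0.0, 0.0, 1.0]]
[376. 144.]
[380. 232.]
[240. -11.]
[524.  42.]
[489. 263.]
[210. 227.]
```

View pics/w0.png

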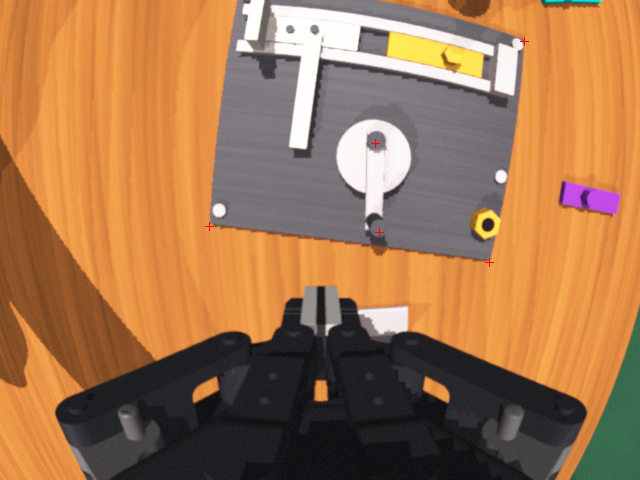

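The wrist view shows the predicted plate corners within a few pixels. The boss is at (376,140) against a predicted (376,144), and the pin top is near (379,230), close to the prediction. So the jig pose and cam angle (about -1.43) hold. I'll descend behind the pin.

Request:
jog_arm(motion=[0,0,0.3,0,0,0,0,0,0,0.6,0,0,0,0,0,0,0.79,0,0,0,0,0,0,0.79,0,0,0,0,0,0,0.79,0,0,0,0])

```text
clock: 3.15
tcp_pos: [0.5321, -0.0076, 0.0447]
orientation: [0.001, 0.711, 0.703, 0.001]
wrist_force: [1.5, 0.1, 0.2]
finger_gap: 0.0001
grip_force: 0.0
```

```bash
python3 - <<'E'
from h import *
T=get_calibration("wrist")
s,p,R=cur(); print(p,s["wrist_force"])
for th in [-1.43,-1.3,-1.17,-1.04,-.91,-.78,-.65,-.52,-.39,-.26]:
    q,y=push_pose(th,.021,.042,piv=(.0005,-.048)); print(th,plan(q,y,p,R).tolist())
E
```

```text
[ 0.53207343 -0.00762992  0.04474436] [1.47202412 0.13561777 0.17137864]
-1.43 [0.009, 0.121, 0.014, 0.001, 0.0, -0.003]
-1.3 [-0.002, 0.166, 0.014, 0.001, 0.0, -0.086]
-1.17 [-0.006, 0.212, 0.014, 0.001, 0.0, -0.168]
-1.04 [-0.005, 0.259, 0.014, 0.001, 0.0, -0.251]
-0.91 [0.002, 0.304, 0.014, 0.001, 0.001, -0.334]
-0.78 [0.016, 0.349, 0.014, 0.001, 0.001, -0.417]
-0.65 [0.034, 0.391, 0.014, 0.001, 0.001, -0.5]
-0.52 [0.059, 0.43, 0.015, 0.001, 0.001, -0.582]
-0.39 [0.088, 0.466, 0.015, 0.001, 0.001, -0.665]
-0.26 [0.121, 0.498, 0.015, 0.001, 0.001, -0.748]
```

Request:
jog_arm(motion=[0.005,0.06,0,0,0,0,0,0.01,0.12,0,0,0,0,0,0,0.165,0,0,0,-0.085,0,-0.005,0.19,0,0,0,-0.125,0,-0.006,0.21,0,0,0,-0.17,0,-0.006,0.235,0,0,0,-0.21,0,-0.005,0.26,0,0,0,-0.25,0,0,0.28,0,0,0,-0.29,0,0.002,0.305,0,0,0,-0.335,0,0.009,0.327,0,0,0,-0.375,0,0.016,0.35,0,0,0,-0.417,0,0.016,0.35,0,0,0,-0.417,0])

```text
clock: 4.65
tcp_pos: [0.6018, -0.0052, 0.0439]
orientation: [0.0, 0.448, 0.894, -0.0]
wrist_force: [-3.0, -1.2, 1.2]
finger_gap: 0.0002
grip_force: 1.0
```

```bash
python3 - <<'E'
from h import *
s,p,R=cur(); print(p,s["wrist_force"])
im=read_camera("wrist")[:,:,::-1].copy(); cv2.imwrite("pics/w1.png",im)
for th in [-.78,-.65,-.52,-.39,-.26,-.13,0,.1]:
    q,y=push_pose(th,.021,.0447,piv=(.0005,-.048)); print(th,plan(q,y,p,R).tolist())
E
```

```text
[ 0.60182612 -0.00521215  0.04388828] [-2.96013076 -1.22643851  1.21106629]
-0.78 [-0.001, -0.001, -0.004, 0.0, 0.001, 0.0]
-0.65 [-0.011, 0.044, -0.004, 0.0, 0.001, -0.083]
-0.52 [-0.016, 0.09, -0.004, 0.0, 0.001, -0.165]
-0.39 [-0.015, 0.137, -0.004, 0.0, 0.001, -0.248]
-0.26 [-0.008, 0.182, -0.004, -0.0, 0.001, -0.331]
-0.13 [0.005, 0.227, -0.004, -0.0, 0.001, -0.414]
0 [0.024, 0.269, -0.004, -0.0, 0.001, -0.496]
0.1 [0.042, 0.3, -0.004, -0.0, 0.001, -0.56]
```

View pics/w1.png

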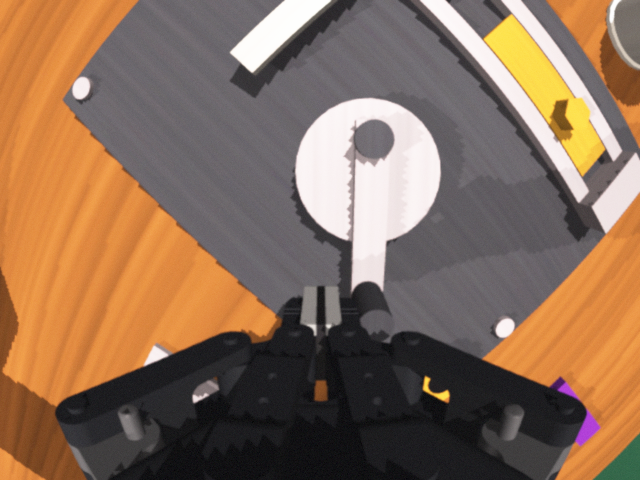

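The pin at (368,300) rests against the finger. The lever is square to the tool, so the cam is near -0.78 as planned. I'll continue to about 0.

Request:
jog_arm(motion=[-0.006,0.022,0,0,0,-0.042,0,-0.011,0.044,0,0,0,-0.083,0,-0.014,0.067,0,0,0,-0.125,0,-0.016,0.09,0,0,0,-0.165,0,-0.015,0.137,0,0,0,-0.248,0,-0.012,0.16,0,0,0,-0.29,0,-0.008,0.182,0,0,0,-0.33,0,0.005,0.227,0,0,0,-0.414,0,0.014,0.248,0,0,0,-0.455,0,0.024,0.269,0,0,0,-0.496,0,0.024,0.269,0,0,0,-0.496,0,0.024,0.269,0,0,0,-0.496,0])

```text
clock: 6.2
tcp_pos: [0.6421, 0.0306, 0.0438]
orientation: [0.001, 0.075, 0.997, -0.0]
wrist_force: [0.1, -3.5, 1.6]
finger_gap: -0.0
grip_force: 1.2
```

```bash
python3 - <<'E'
from h import *
s,p,R=cur(); print(p,s["wrist_force"],s["joint_pos"])
c=get_calibration("wrist"); im=read_camera("wrist")[:,:,::-1].copy(); cv2.imwrite("pics/w2.png",im)
im=read_camera("side")[:,:,::-1]; cv2.imwrite("pics/side2.png",cv2.resize(im[205:350,205:400],None,fx=4,fy=4,interpolation=cv2.INTER_CUBIC))
print(np.array(c["world_from_camera"]).tolist())
E
```

```text
[0.6421384  0.03061193 0.04382015] [ 0.14922539 -3.54178111  1.5674685 ] [-7.69535525e-02  5.48874479e-01 -6.65828438e-02  9.53276577e-01
 -3.75065393e-04  7.34925377e-02]
[[0.15064103181830413, 0.9545963056357563, 0.2570081181583219, 0.5767753284112561], [0.988588481214946, -0.14538051953445022, -0.039462885715807604, 0.04075088877894031], [-0.000307151171607739, 0.26001999501280393, -0.9656031834308015, 0.18744138398916013], [0.0, 0.0, 0.0, 1.0]]
```

View pics/w2.png

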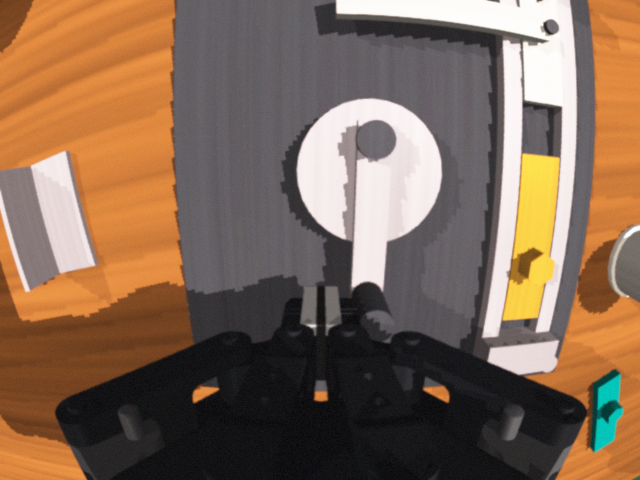

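The wrist view shows the lever running straight down from the boss (376,138) to (368,290), parallel to the channel, with the follower arm above at (340-540,15). I'll check the angle numerically and plan the retreat and the approach to the tab.

```bash
python3 - <<'E'
from h import *
c=get_calibration("wrist"); s,p,R=cur()
def ang(a,b,z): d=np.diff(fcast(c,[a,b],z)[:,:2],axis=0)[0]; return np.arctan2(d[1],d[0])
print("lever edge",ang((352,245),(351,285),.034)-YAW,"right edge",ang((389,160),(386,280),.034)-YAW)
print("channel rail",ang((497,60),(487,300),.018)-YAW,"plate edge",ang((176,60),(182,250),.01)-YAW)
print("bar front edge",((fcast(c,[(503,318),(540,320),(484,345),(556,340)],.018)[:,:2]-JT)@Ro.from_euler("z",YAW).as_matrix()[:2,:2]).round(4).tolist())
print("pin",((fcast(c,[(368,295)],.064)[:,:2]-JT)@Ro.from_euler("z",YAW).as_matrix()[:2,:2]).round(4))
q=np.r_[W(-.155,.04),.17]; print(q,plan(q,np.pi+YAW))
E
```

```text
lever edge -0.0012968182406615236 right edge 0.012699957869891865
channel rail 0.02293061286691178 plate edge -0.0075636447295725495
bar front edge [[0.0904, 0.032], [0.0938, 0.0585], [0.1069, 0.0231], [0.109, 0.0752]]
pin [[ 0.0545 -0.0519]]
[0.4371241  0.17169276 0.17      ] [ 1.117e+00  5.440e-01 -6.330e-01 -0.000e+00  1.000e-03 -1.000e-03]
```

The cam is within about 0.02 rad of 0. I'll retreat sideways, rise, and move above the spot behind the tab.

Request:
jog_arm(motion=[0,-0.1,0,0,0,0,0,0,-0.12,0,0,0,0,0,0,-0.12,-0.3,0,0,0,0,0,-0.12,-0.65,0,0,0,0,0,-0.12,-0.65,0,0,0,0,0.3,0.1,-0.65,0,0,0,0,0.6,0.3,-0.65,0,0,0,0,0.9,0.54,-0.65,0,0,0,0,1,0.54,-0.65,0,0,0,0,1,0.54,-0.65,0,0,0,0])

```text
clock: 7.55
tcp_pos: [0.4551, 0.1688, 0.1724]
orientation: [-0.002, 0.072, 0.997, -0.0]
wrist_force: [0.9, 0.5, 0.5]
finger_gap: -0.0001
grip_force: 0.0
```

```bash
python3 - <<'E'
from h import *
s,p,R=cur(); print(p,s["wrist_force"])
c=get_calibration("wrist"); im=read_camera("wrist")[:,:,::-1].copy()
for j,z in [((-.111,.062),.0555),((-.111,.018),.0555),((-.111,.04),.04)]:
    u=fproj(c,[np.r_[W(*j),z]])[0]; print(u.round(0)); cv2.drawMarker(im,tuple(int(v) for v in u),(0,0,255),cv2.MARKER_CROSS,8,1)
cv2.imwrite("pics/w3.png",im)
q=np.r_[W(-.15,.04),.036]; print(q,plan(q,np.pi+YAW))
E
```

```text
[0.4551368  0.16883358 0.17242029] [0.88415628 0.52137612 0.49171007]
[350. 273.]
[291. 273.]
[321. 267.]
[0.44206907 0.17095299 0.036     ] [ 0.078  0.003  0.684 -0.    -0.001  0.001]
```

View pics/w3.png

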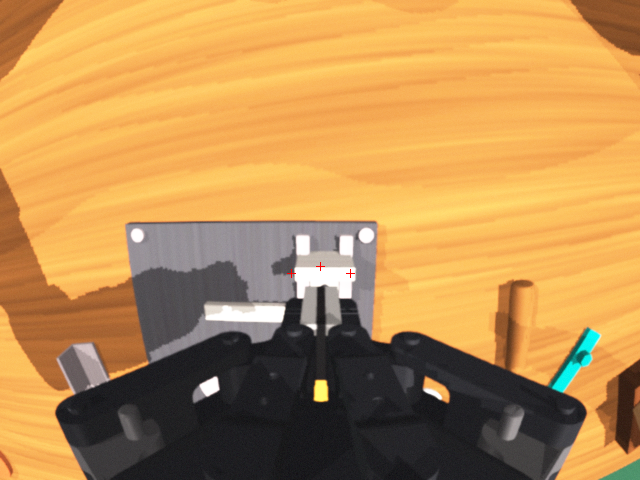

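The tab's top rear edge appears at (296-355, 268), about 4 mm nearer and 3 mm further left than the markers. So the rear face is near jig x -0.115 and the tab is centred near y 0.043. I'll descend behind it.

Request:
jog_arm(motion=[0.08,0.015,0.2,0,0,0,0,0.08,0.015,0.45,0,0,0,0,0.08,0.015,0.68,0,0,0,0,0.08,0.015,0.68,0,0,0,0,0.08,0.015,0.68,0,0,0,0])

```text
clock: 8.22
tcp_pos: [0.4454, 0.1724, 0.0382]
orientation: [0.0, 0.075, 0.997, 0.0]
wrist_force: [-0.7, 0.4, -0.0]
finger_gap: 0.0001
grip_force: 0.0
```

Request:
jog_arm(motion=[-0.05,0,0,0,0,0,0,-0.08,0,0,0,0,0,0,-0.1,0,0,0,0,0,0,-0.12,0,0,0,0,0,0,-0.14,0,0,0,0,0,0,-0.16,0,0,0,0,0,0,-0.18,0,0,0,0,0,0,-0.2,0,0,0,0,0,0,-0.2,0,0,0,0,0,0])

```text
clock: 9.35
tcp_pos: [0.4843, 0.1667, 0.0372]
orientation: [0.0, 0.074, 0.997, -0.0]
wrist_force: [0.0, -0.1, -0.7]
finger_gap: -0.0001
grip_force: 0.0
```

```bash
python3 - <<'E'
from h import *
s,p,R=cur(); print((p[:2]-JT)@Ro.from_euler("z",YAW).as_matrix()[:2,:2],p,s["wrist_force"])
im=read_camera("side")[:,:,::-1]; cv2.imwrite("pics/side3.png",cv2.resize(im[205:350,205:400],None,fx=4,fy=4,interpolation=cv2.INTER_CUBIC))
E
```

```text
[-0.10763413  0.04205112] [0.48427214 0.16671329 0.03722916] [ 0.03637273 -0.06504645 -0.71885781]
```

View pics/side3.png

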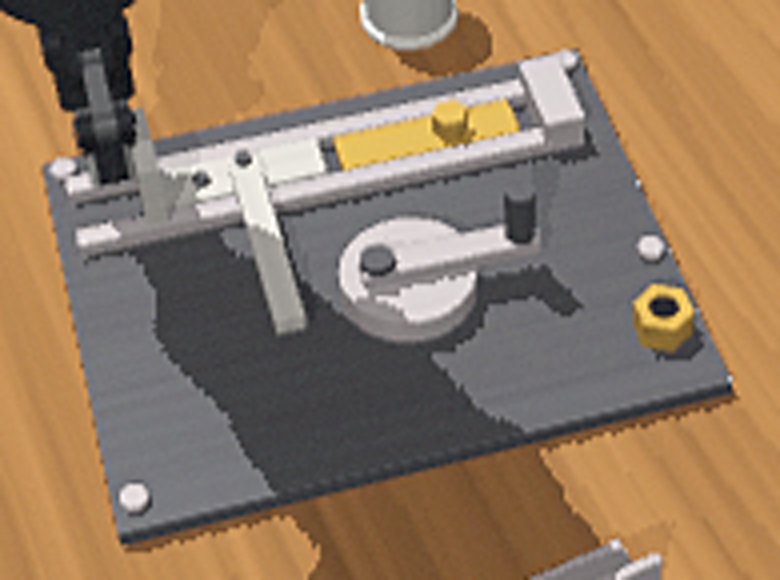

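The side crop shows the lever along the channel with the pin at (520,215). The slide has advanced and its front end at (325,155) is just short of the bar's rear end at (335,150). The tool is behind the tab. I'll push on slowly.

Request:
jog_arm(motion=[-0.01,0,0,0,0,0,0,-0.02,0,0,0,0,0,0,-0.03,0,0,0,0,0,0,-0.04,0,0,0,0,0,0,-0.05,0,0,0,0,0,0,-0.06,0,0,0,0,0,0,-0.07,0,0,0,0,0,0,-0.075,0,0,0,0,0,0,-0.08,0,0,0,0,0,0,-0.08,0,0,0,0,0,0])

```text
clock: 10.65
tcp_pos: [0.4995, 0.1645, 0.0373]
orientation: [0.0, 0.074, 0.997, -0.0]
wrist_force: [-2.7, 0.9, 1.1]
finger_gap: 0.0004
grip_force: 1.2
```

Request:
jog_arm(motion=[-0.005,0,0,0,0,0,0,-0.01,0,0,0,0,0,0,-0.01,0,0,0,0,0,0])

```text
clock: 11.02
tcp_pos: [0.5015, 0.1642, 0.0372]
orientation: [0.0, 0.074, 0.997, -0.0]
wrist_force: [-2.2, 0.5, 1.3]
finger_gap: 0.0
grip_force: 1.2
```

Request:
jog_arm(motion=[-0.005,0,0,0,0,0,0,-0.01,0,0,0,0,0,0,-0.01,0,0,0,0,0,0])

```text
clock: 11.4
tcp_pos: [0.5027, 0.1639, 0.0372]
orientation: [-0.001, 0.074, 0.997, 0.0]
wrist_force: [-5.5, 1.5, 3.6]
finger_gap: 0.0001
grip_force: 2.5
```

Request:
jog_arm(motion=[-0.005,0,0,0,0,0,0,-0.01,0,0,0,0,0,0,-0.01,0,0,0,0,0,0])

```text
clock: 11.78
tcp_pos: [0.5027, 0.1639, 0.037]
orientation: [-0.002, 0.074, 0.997, 0.0]
wrist_force: [-9.9, 2.6, 7.4]
finger_gap: 0.0004
grip_force: 4.9
```

Request:
jog_arm(motion=[-0.005,0,0,0,0,0,0,-0.01,0,0,0,0,0,0,-0.01,0,0,0,0,0,0])

```text
clock: 12.15
tcp_pos: [0.5027, 0.1638, 0.0368]
orientation: [-0.004, 0.074, 0.997, 0.0]
wrist_force: [-13.5, 2.6, 9.9]
finger_gap: -0.0
grip_force: 7.2
```

```bash
python3 - <<'E'
from h import *
s,p,R=cur(); print((p[:2]-JT)@Ro.from_euler("z",YAW).as_matrix()[:2,:2],p,s["wrist_force"])
im=read_camera("side")[:,:,::-1]; cv2.imwrite("pics/side4.png",cv2.resize(im[205:350,205:400],None,fx=4,fy=4,interpolation=cv2.INTER_CUBIC))
E
```

```text
[-0.08901462  0.04192399] [0.50266792 0.16383272 0.03679323] [-13.51088029   2.55852136   9.87910022]
```

View pics/side4.png

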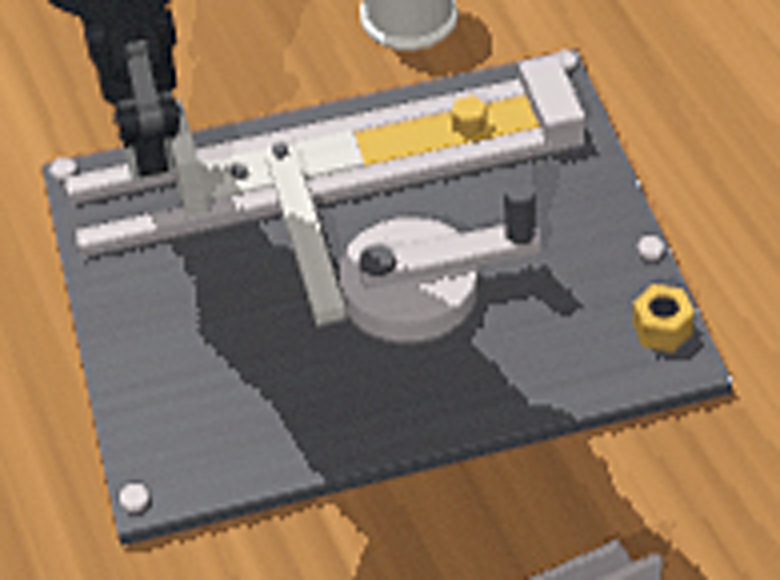

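The bar's front end meets the stop at (538,120). The slide front is against the bar at (360,150), and the cam has not moved. The tool stalled at exactly the expected 42 mm of travel, with force rising. I'll back off and rise.

Request:
jog_arm(motion=[0.03,0,0,0,0,0,0,0.1,0,0,0,0,0,0,0.2,0,0,0,0,0,0,0.2,0,-0.3,0,0,0,0,0.2,0,-0.6,0,0,0,0,0.2,0,-0.8,0,0,0,0,0.2,0,-0.8,0,0,0,0,0.2,0,-0.8,0,0,0,0])

```text
clock: 13.2
tcp_pos: [0.4674, 0.1691, 0.1967]
orientation: [0.0, 0.074, 0.997, -0.0]
wrist_force: [-0.2, 0.7, 0.9]
finger_gap: -0.0002
grip_force: 0.0
```

```bash
python3 - <<'E'
from h import *
im=read_camera("side")[:,:,::-1]; cv2.imwrite("pics/side5.png",cv2.resize(im[160:370,190:440],None,fx=3,fy=3,interpolation=cv2.INTER_CUBIC))
a=cv2.imread("pics/side4.png")
b=cv2.resize(im[205:350,205:400],None,fx=4,fy=4,interpolation=cv2.INTER_CUBIC)
hsv=lambda i:cv2.inRange(cv2.cvtColor(i[60:180,320:560],cv2.COLOR_BGR2HSV),(18,150,100),(32,255,255))
for i in(a,b): x=np.argwhere(hsv(i)); print(x[:,1].min()+320,x[:,1].max()+320,x.mean(0))
E
```

```text
357 538 [ 68.48051075 132.26579301]
357 538 [ 68.34328827 131.16661427]
```

View pics/side5.png

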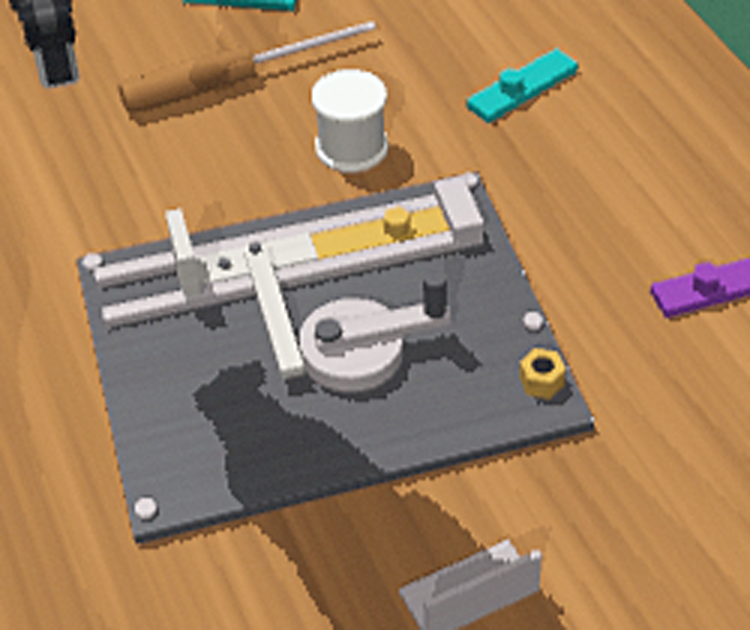

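The bar is home against the stop at crop (447,220) and did not move on retreat. The lever lies along the channel, the spool, nut, bracket and screwdriver are undisturbed, and the arm is clear.

```bash
python3 -c "
from workcell import env
print(env.hand_in())"
```

```text
the job is handed in; nothing more can be done
None
```

I turned the cam to its low point, then pushed the slide until the brass bar was home against the end stop. The spool, nut, screwdriver and bracket look undisturbed in the last picture, and I handed the job in at about 13 s.

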